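# Rock a stuck locating block out of a mould plate and hold it clear

### The job

The steel locating block is stuck in the mould plate, caught between two stiff side strips that overlap its hidden shoulders. Grip its head and rock it from side to side in its pocket, against one strip and then the other, until both strips have been shoved well back and it is free. Then lift it out and finish while still holding it in the gripper, upright and still, just clear above its pocket (about two fingers' breadth over the plate), leaving the other things on the bench where they are.

Things in the scene. Friction and masses are not known exactly. Their poses are not given: they have to be found in the camera images.
- plate: Fixed steel mould plate lying flat, 150 (its x) x 200 (its y) x 45 mm high, with dark round holes in its top. Origin: centre of its underside; z up. A channel in its middle, 32 mm long in x and 108 mm in y, holds the locating block and, on either side of it in y, a side strip.
- block: Loose steel locating block, 0.35 to 0.7 kg, upright in the pocket, axes along the plate's. Origin: centre of its foot's underside, when seated 8 mm above the plate's underside. 85 mm high: foot 24 mm wide in y (lowest 3 mm: 16), shoulders 40 mm wide in y at heights 17 to 21, then a plain head 32 mm (y) x 29 mm (x). The head stands 48 mm above the plate; pinch it from above across its y width.
- strip_left (a joint): Side strip on the plate's +y side of the block: aluminium bar 31 x 26 x 11 mm, top flush with the plate. Value in m: 0 = its edge touches the upright block's head, grows as it is pushed outward (+y), at most 0.010; starts at 0 to 0.0013. Slides stiffly (12 N), stays where left. At 0.004 its edge is level with the block's shoulder; from about 0.005 the shoulder passes freely.
- strip_right (a joint): The same strip on the plate's -y side, growing as it is pushed outward along the plate's -y. Leaning the block sideways about its foot pushes a strip back: a lean of some 0.19 rad brings it to about 0.005, leaning more brings it farther.
- pocket (a point): Centre of the pocket at the level of the plate's top, 45 mm above the plate's underside. The block's foot stands in a slot 26.4 mm wide in y and 10 mm deep, so it cannot slide sideways; the channel's ends leave the block 1.5 mm in x, so it leans only along the plate's y.
- block_top (a point): Centre of the block's top face, 85 mm above its foot. The shoulders lie hidden 5 mm below the strips: pulled straight up, the block rises 5 mm and is stopped hard until the strips are pushed back.
- tub: Bystander: clear plastic tub of bolts, 82 mm across, 65 mm high (bolts stick up to about 80), on the plate's +y side. Origin: centre of its underside.
- mallet: Bystander: soft-faced mallet lying on the bench beyond the plate, handle along its y, 270 mm long, head 36 mm thick and 106 mm long at +y 125 mm. Origin: on the bench, middle of the handle.
- gauge: Bystander: ground steel block 60 x 40 x 30 mm on the plate's -y side. Origin: centre of its underside.
- sleeve: Bystander: dark steel flanged pin, 50 x 50 mm foot, 51 mm high, on the plate's -y side. Origin: centre of its underside.
There are look-alikes about, which are no part of the job. Leave any black or blue look-alike of the block alone.

How it is judged:
By the outcome, as a careful person would: the job done as asked, in the order asked, and still so for the second after the job is handed in, while the arm keeps its last pose, push and grip.
It also fails if it takes over 42 s, if anything falls off the work surface, if the arm or the gripper's body presses on something with over 40 N, if the wrist force passes 120 N, or if a joint passes its speed limit or range.

### The arm

A 6-joint arm with a two-finger parallel gripper is mounted at the origin on the work surface. World frame = base frame: x ahead of the robot, y to its left, z up, the work surface at z = 0. Lengths are in m, angles in rad, forces in N, time in s.
With the tool pointing down it reaches from about 0.35 to 0.975 m from the base axis. Payload 4.9 kg.
Tool frame: the origin (TCP) lies on the centre line of the jaws, within the pads' length; the fingertips stand manip.tip_reach ahead of it and the grasp point (between the pads) is the TCP (manip.tip_reach is the distance from the TCP to the fingertips, in m); z points along the fingers, y is the line along which they close (so a half turn about z gives the same grasp; the last joint's range is limited). The gripper opens to 85 mm and grips with 20 to 120 N. Pads are 22 mm wide; open, the fingers measure 114 mm over their backs; the gripper's body (76 mm by 85 mm) begins 54 mm behind the grasp point. The pads swing forward as they close: fully open they stand 13 mm farther back than shut.
Start: joints at [1.231, 0.053, 1.613, -0, 1.476, -0.119], TCP at [0.137, 0.61, 0.228] pointing down, gripper open.
Joint ranges: [-3.01, 3.01], [-1.01, 2.22], [0.06, 2.58], [-1.02, 4.17], [0.09, 2.62], [-3.14, 3.14]. Speed limits (rad/s): [2.57, 2.57, 3.14, 3.14, 3.14, 3.14].

### API

Orientations are given as a unit quaternion [w, x, y, z].
In Python, from plant import manip gives the robot as it stands. The module is installed in compiled form; this text tells all that it offers.
- The arm moves only by the tool move_arm, never from a script. Its argument "rows" is a list of rows, each a list of 7 numbers: the shift along the tool's x, y, z in cm, then the turn, a rotation vector about the tool's x, y, z in degrees, then the opening, from -1 (shut) to 1 (fully open). In form: [[tx, ty, tz, ax, ay, az, jaw], ...]. A call has 1 to 20 rows; each row shifts and turns the commanded pose from where the row before left it, along the tool's axes as they then stand; what a row does not reach is not made up. A row lasts 1/12 s, in which the tool goes at most 41.7 mm and 7.16 degrees, less where a joint would pass 70% of its speed; a pose out of reach is approached as far as the arm can. A call is refused whole if a number of a shift passes 4.17 or a number of a turn 7.16, either way. A call with a gripper value outside its range is refused whole. The fingers move at their own pace and stop on an object; the grip force is fixed at half the most. Time passes only in rows, so rows that do not move let the fingers close. It gives the time, the measured TCP pose, the force, the opening and the grip force at its end, in the units of the state.
- manip.state(): the state, without advancing time (a new reading comes with each control period).
- manip.grab_frame(name): name is "scene" or "top" or "wrist"; returns a dict with "img" (480x640x3 uint8, blue, green, red), "mtx" (3x3 intrinsics, pixels), "k1" (the pictures are not rectified: a ray, as slopes to the right and down, at radius r is drawn at 1 + k1 r^2 times it, then the intrinsics apply), "R" (3x3) and "t" (3): a world point X has camera coordinates R X + t. Camera axes: x right, y down, z forward; pixel columns grow to the right and rows downward; lengths in m; the calibration is good to about 2 mm. A picture is of the moment at which its call begins. There is no depth.
- manip.job_done(): hands the job in; it is judged then, once.
The state is a dict: "time": time; "joint_pos": joint angles; "joint_vel": joint speeds; "joint_efforts": joint torques, N m; "tool_pos": TCP position; "tool_rot": TCP orientation; "contact_force": force on the tool from outside, world axes, zero at the start; "ft_torque": the same for the moment, N m; "gripper_width": opening from 0.0 (shut) to 1.0 (fully open); "grasp_force": force on a finger pad.
Only numpy, scipy, OpenCV 4.12 (cv2) and the standard library are available. Lean on these libraries where they do the work, as an engineer would, in place of code of your own. Each camera call takes 0.05 s, during which the arm holds its last target. There are 200 camera calls.

## Working session

There is one attempt and no reset: what is moved stays moved. The work goes in short steps, Python scripts to look and compute and a tool call to move; the robot and the scene stay as the last step left them, time stands still between calls to the robot, and variables do not carry over. Pictures are saved under pics/ and viewed, at most 10 in all, crops included, and the job is handed in when it is done.

Besides the shell and the picture viewer there is one more tool, called after "Emit:" as a command line: name --pt "numbers of a row" for each row, then --argument value for the rest. move_arm: Moves the arm, as the interface text tells. Its arguments: {"type":"object","properties":{"rows":{"type":"array","items":{"type":"array","items":{"type":"number"}}}},"required":["rows"]}

```bash
mkdir -p pics; cat > h.py <<'E'
import numpy as np, cv2, pickle
from plant import manip
def snap(n, tag):
    f=manip.grab_frame(n); cv2.imwrite(f'pics/{tag}.png',f['img']); pickle.dump(f,open(f'{tag}.pkl','wb')); return f
def load(tag): return pickle.load(open(f'{tag}.pkl','rb'))
def proj(f,X):
    c=np.atleast_2d(X)@np.array(f['R']).T+f['t']; s=c[:,:2]/c[:,2:]; s=s*(1+f['k1']*(s**2).sum(1,keepdims=True))
    return s@np.diag([f['mtx'][0][0],f['mtx'][1][1]])+np.array(f['mtx'])[:2,2]
def ray(f,uv):
    K=np.array(f['mtx']); d=(np.array(uv,float)-K[:2,2])/[K[0,0],K[1,1]]; s=d.copy()
    for _ in range(20): s=d/(1+f['k1']*(s@s))
    R=np.array(f['R']); v=R.T@np.r_[s,1]; return -R.T@np.array(f['t']), v/np.linalg.norm(v)
def onz(f,uv,z):
    o,v=ray(f,uv); return o+v*(z-o[2])/v[2]
def tri(obs):
    A=np.zeros((3,3));b=np.zeros(3)
    for f,uv in obs:
        o,v=ray(f,uv);P=np.eye(3)-np.outer(v,v);A+=P;b+=P@o
    X=np.linalg.solve(A,b); return X,[np.linalg.norm(proj(f,X)[0]-uv) for f,uv in obs]
E
python3 - <<'E'
from h import *
for n in("scene","top","wrist"):
    f=snap(n,n+'0'); print(n,-np.array(f['R']).T@f['t'],f['k1'])
print(manip.tip_reach, manip.state())
E
```

```text
scene [ 1.12484759 -0.13219697  0.85577109] 0.015690408544819328
top [0.5360521  0.06114972 0.8917415 ] -0.0986442889253213
wrist [0.06616708 0.62618138 0.37372258] -0.015173599708787462
0.019 {'time': 0.15, 'joint_pos': array([ 1.23104272e+00,  5.32153415e-02,  1.61398894e+00,  6.47537549e-06,
        1.47602042e+00, -1.19007187e-01]), 'joint_vel': array([ 0.00219405, -0.00182593, -0.00328501,  0.00112844, -0.00321357,
       -0.00177176]), 'joint_efforts': array([ 4.18749514e-04, -3.94235516e+01, -3.70723629e+01, -1.07589108e-04,
        4.57939517e-03, -2.62276473e-05]), 'tool_pos': array([0.13668286, 0.60935794, 0.22743299]), 'tool_rot': array([-1.88680891e-04,  1.10149517e-01,  9.93914694e-01, -7.93915754e-04]), 'contact_force': array([-0.11214173,  0.21505456,  0.44899154]), 'ft_torque': array([-0.05902107, -0.01830621, -0.03992322]), 'grasp_force': 0.0, 'gripper_width': 0.9960737252788973}
```

View pics/scene0.png

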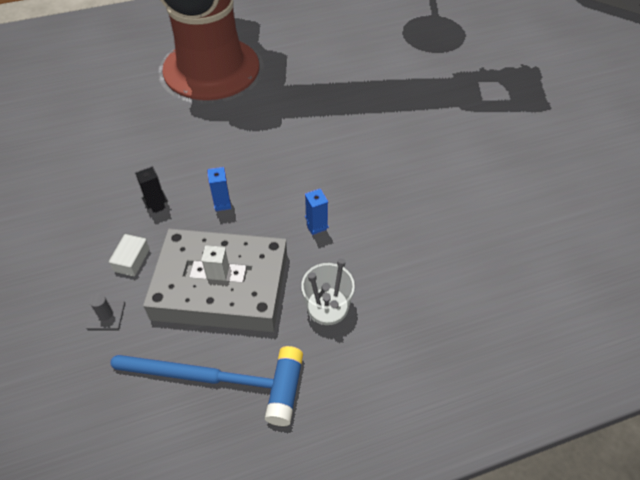

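View pics/top0.png

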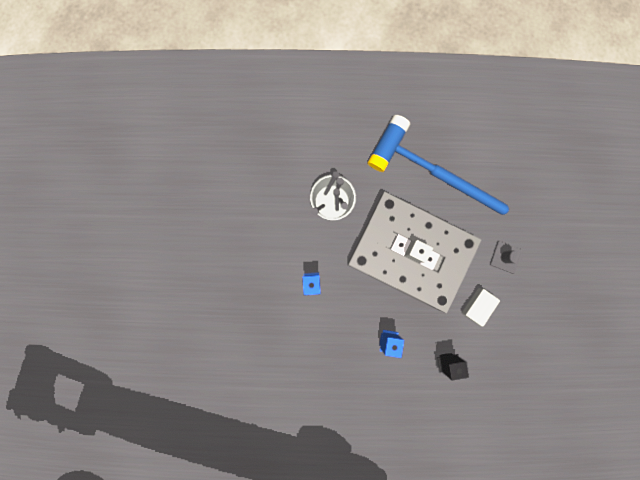

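The candidates for the block are:
- the silver block in the plate: scene (215,262), top (422,250)
- blue look-alikes: scene (219,188) and (317,211)
- a black look-alike: scene (151,189)

By the description I choose the silver one standing in the plate's channel. Next I take one close crop of both views to check it.

```bash
python3 - <<'E'
from h import *
a=load('scene0')['img'][220:335,140:295]; b=load('top0')['img'][180:320,340:490]
a=cv2.resize(a,None,fx=2.58,fy=2.58*1,interpolation=cv2.INTER_CUBIC); 
A=cv2.resize(load('scene0')['img'][225:325,145:295],(800,533),interpolation=cv2.INTER_CUBIC)
s=cv2.resize(load('scene0')['img'][220:330,145:245+50],(400,293))
# left: scene block zoom x6 (u 175-241, v 238-288); right: top zoom x6 (u 380-446, v 225-275)
L=cv2.resize(load('scene0')['img'][238:288,182:248],None,fx=6,fy=6,interpolation=cv2.INTER_CUBIC)
R=cv2.resize(load('top0')['img'][225:275,382:448],None,fx=6,fy=6,interpolation=cv2.INTER_CUBIC)
cv2.imwrite('pics/crop1.png',np.hstack([L,R]))
t=load('top0')
c=np.array([onz(t,p,.045) for p in [(384,190),(480,238),(447,312),(349,264)]]); print(c.round(4)); print([np.linalg.norm(c[i]-c[i-1]).round(4) for i in range(4)]); print(c.mean(0))
s=load('scene0'); print(proj(s,c).round(1))
print('top',tri([(s,(213,254)),(t,(422,250.5))]))
E
```

```text
[[ 0.6783 -0.0551  0.045 ]
 [ 0.5928 -0.2341  0.045 ]
 [ 0.4564 -0.173   0.045 ]
 [ 0.5411  0.0076  0.045 ]]
[np.float64(0.1508), np.float64(0.1983), np.float64(0.1495), np.float64(0.1994)]
[ 0.56714156 -0.1136528   0.045     ]
[[271.9 320. ]
 [143.9 307.5]
 [167.4 230.2]
 [284.9 240.2]]
top (array([ 0.56632392, -0.11380875,  0.09572748]), [np.float64(0.6030445527949074), np.float64(0.5362403436746606)])
```

View pics/crop1.png

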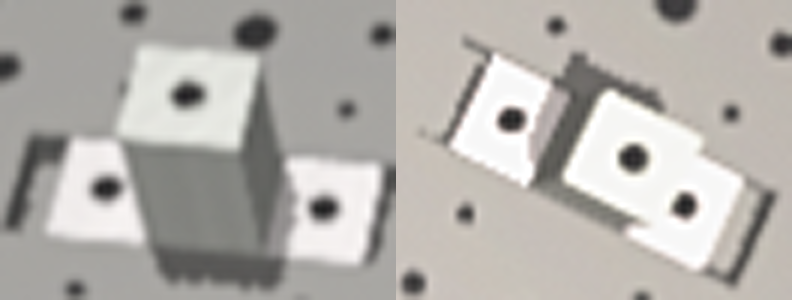

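The crop confirms it: a pale steel head with top-hole centre at scene (213,254) and top (421.5,251), white strips on both sides, triangulated top z ≈ 0.095 (expected 0.093). The plate sides measure 150×199 mm and its yaw is about −25°. I move over it now.

Emit:
move_arm --pt "-2.4 -2.55 0 0 0 0 1" --pt "-2.4 -2.55 0 0 0 0 1" --pt "-2.4 -2.55 0 0 0 0 1" --pt "-2.4 -2.55 0 0 0 0 1" --pt "-2.4 -2.55 0 0 0 0 1" --pt "-2.4 -2.55 0 0 0 0 1" --pt "-2.4 -2.55 0 0 0 0 1" --pt "-2.4 -2.55 0 0 0 0 1" --pt "-2.4 -2.55 0 0 0 0 1" --pt "-2.4 -2.55 0 0 0 0 1" --pt "-2.4 -2.55 0 0 0 0 1" --pt "-2.4 -2.55 0 0 0 0 1" --pt "-2.4 -2.55 0 0 0 0 1" --pt "-2.4 -2.55 0 0 0 0 1" --pt "-2.4 -2.55 0 0 0 0 1" --pt "-2.4 -2.55 0 0 0 0 1" --pt "-2.4 -2.55 0 0 0 0 1" --pt "-2.4 -2.55 0 0 0 0 1" --pt "0 0 0 0 0 6 1" --pt "0 0 0 0 0 6 1"

```text
time: 1.82
tool_pos: [0.4583, 0.0655, 0.228]
tool_rot: [-0.001, 0.218, 0.976, -0.0]
contact_force: [0.5, -0.1, 0.2]
gripper_width: 0.999
grasp_force: 0.0
```

Emit:
move_arm --pt "-3.0 -1.9 0 0 0 0 1" --pt "-3.0 -1.9 0 0 0 0 1" --pt "-3.0 -1.9 0 0 0 0 1" --pt "-3.0 -1.9 0 0 0 0 1" --pt "-3.0 -1.9 0 0 0 0 1" --pt "-3.0 -1.9 0 0 0 0 1" --pt "0 0 0 0 0 0 1" --pt "0 0 0 0 0 0 1"

```text
time: 2.48
tool_pos: [0.574, -0.1125, 0.2274]
tool_rot: [-0.001, 0.215, 0.977, 0.0]
contact_force: [-0.9, -0.4, 0.3]
gripper_width: 0.996
grasp_force: 0.0
```

```bash
python3 - <<'E'
from h import *
w=snap('wrist','w1'); print(manip.state()['tool_pos'],manip.state()['tool_rot']); print(proj(w,[[.566,-.114,.093],[.567,-.1137,.045]]))
print(-np.array(w['R']).T@w['t'], np.array(w['R'])[2])
E
```

```text
[ 0.57355961 -0.11144725  0.22765727] [-8.70761473e-04  2.13934249e-01  9.76847634e-01  2.80430578e-04]
[[311.25200554 213.54452145]
 [313.03528953 201.87667718]]
[ 0.50851041 -0.08157907  0.37401855] [ 0.25450351 -0.11779464 -0.95987103]
```

View pics/w1.png

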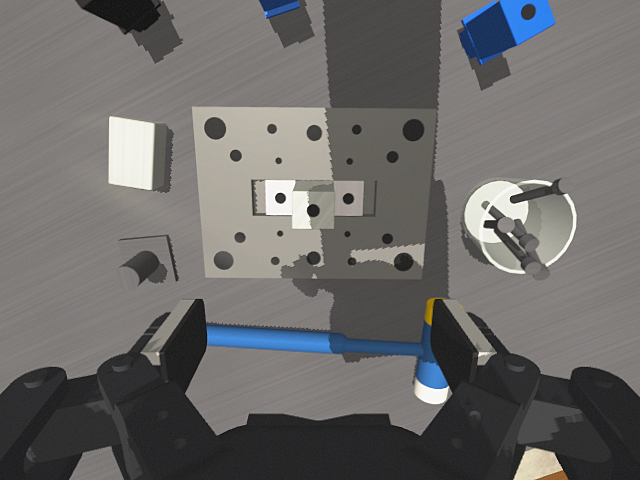

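The wrist view shows the plate corners at (192,107), (437,107), (422,279) and (206,279). The block top hole is at (313,211), the strip holes at (280,198) and (348,198), and the tub is on the right (+y).

```bash
python3 - <<'E'
from h import *
w=load('w1');s=load('scene0');t=load('top0')
c=np.array([onz(w,p,.045) for p in [(192,107),(437,107),(422,279),(206,279)]])
print(c.round(4),c.mean(0).round(4)); print([np.linalg.norm(c[i]-c[i-1]).round(4) for i in range(4)])
for i,j in((0,1),(3,2)): d=c[j]-c[i]; print(np.degrees(np.arctan2(d[1],d[0])).round(2))
for i,j in((0,3),(1,2)): d=c[j]-c[i]; print(np.degrees(np.arctan2(d[1],d[0])).round(2)+90)
print(tri([(s,(213,253.7)),(t,(421.2,251)),(w,(313,211))]))
print(tri([(t,(421.2,251)),(w,(313,211))]),onz(w,(313,211),.093),onz(t,(421.2,251),.093),onz(s,(213,253.7),.093))
a,b=onz(w,(280,198),.045),onz(w,(348,198),.045); print(a,b,(a+b)/2)
q=manip.state()['tool_rot']
from scipy.spatial.transform import Rotation as Ro
print(Ro.from_quat(q,scalar_first=True).as_matrix().round(4))
E
```

```text
[[ 0.4539 -0.1703  0.045 ]
 [ 0.5378  0.0117  0.045 ]
 [ 0.6752 -0.0526  0.045 ]
 [ 0.5914 -0.2346  0.045 ]] [ 0.5646 -0.1115  0.045 ]
[np.float64(0.1518), np.float64(0.2005), np.float64(0.1517), np.float64(0.2004)]
65.25
65.27
64.93
64.93
(array([ 0.56492676, -0.11276386,  0.09412418]), [np.float64(0.041958243602258194), np.float64(0.546711006685521), np.float64(1.2943680731390674)])
(array([ 0.56463716, -0.11237862,  0.09639836]), [np.float64(0.5416601772241827), np.float64(1.243593650032533)]) [ 0.56477328 -0.11197806  0.093     ] [ 0.56527589 -0.1139119   0.093     ] [ 0.56416989 -0.1127676   0.093     ]
[ 0.55184017 -0.13838892  0.045     ] [ 0.5766281  -0.08458879  0.045     ] [ 0.56423413 -0.11148886  0.045     ]
[[-9.085e-01  4.180e-01 -1.600e-03]
 [ 4.180e-01  9.085e-01  9.000e-04]
 [ 1.800e-03  2.000e-04 -1.000e+00]]
```

Emit:
move_arm --pt "0.37 -0.23 1.8 0 0 0 1" --pt "0.37 -0.23 1.8 0 0 0 0.8" --pt "0 0 1.8 0 0 0 0.6" --pt "0 0 1.8 0 0 0 0.4" --pt "0 0 1.8 0 0 0 0.3" --pt "0 0 1.8 0 0 0 0.2" --pt "0 0 1.8 0 0 0 0.2" --pt "0 0 1.2 0 0 0 0.2" --pt "0 0 0.8 0 0 0 0.1" --pt "0 0 0 0 0 0 0" --pt "0 0 0 0 0 0 0" --pt "0 0 0 0 0 0 0"

```text
time: 3.53
tool_pos: [0.5661, -0.1125, 0.0838]
tool_rot: [0.001, 0.213, 0.977, -0.0]
contact_force: [-0.7, -0.6, 0.1]
gripper_width: 0.499
grasp_force: 0.0
```

```bash
python3 - <<'E'
from h import *
w=snap('wrist','w2'); s=snap('scene','s2'); print(manip.state()['tool_pos'],manip.state()['tool_rot'])
cv2.imwrite('pics/c2.png',np.hstack([cv2.resize(w['img'][150:,120:520],(400,330)),cv2.resize(s['img'][190:310,130:275],(400,330),interpolation=cv2.INTER_CUBIC)]))
E
```

```text
[ 0.56623502 -0.11269601  0.08393846] [ 1.26630438e-03  2.13410111e-01  9.76961874e-01 -1.31849052e-04]
```

View pics/c2.png

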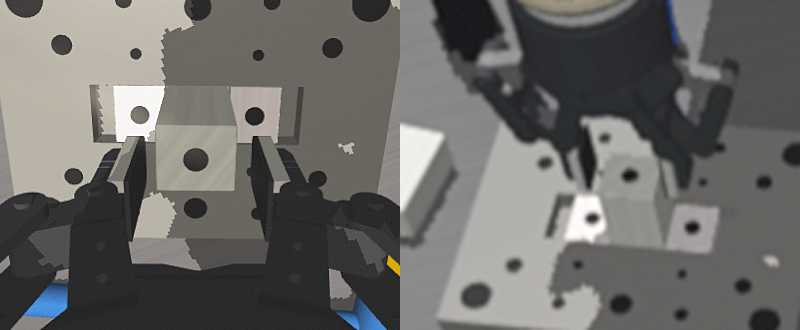

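The crop shows the head centred between the pads to within about 1 mm: head edges at columns 157–237, pad faces symmetric about 198.5. The scene half agrees. I nudge −y 0.5 mm and close.

Emit:
move_arm --pt "0.1 -0.06 0.25 0 0 0 0" --pt "0 0 0 0 0 0 -0.1" --pt "0 0 0 0 0 0 -0.2" --pt "0 0 0 0 0 0 -0.3" --pt "0 0 0 0 0 0 -0.5" --pt "0 0 0 0 0 0 -1" --pt "0 0 0 0 0 0 -1" --pt "0 0 0 0 0 0 -1" --pt "0 0 0 0 0 0 -1"

```text
time: 4.38
tool_pos: [0.5643, -0.1127, 0.0803]
tool_rot: [0.0, 0.213, 0.977, -0.0]
contact_force: [-1.2, -0.7, 4.6]
gripper_width: 0.36
grasp_force: 60.1
```

```bash
python3 - <<'E'
import numpy as np
def pose(th,v=72.3):
    a=abs(th);s,c=np.sin(a),np.cos(a); sg=np.sign(th)
    return sg*(8-8*c+v*s-8*a), 8*s+v*c
def rows(ths):
    for a,b in zip(ths[:-1],ths[1:]):
        p,q=np.array(pose(a)),np.array(pose(b)); d=q-p; s,c=np.sin(a),np.cos(a)
        print(np.degrees(b).round(1), 'ty %.2f tz %.2f mm'%(d@[c,-s],d@[-s,-c]))
rows(np.radians(np.arange(0,16.1,2))); rows(np.radians(np.arange(16,-17,-2)))
E
```

```text
2.0 ty 2.25 tz -0.24 mm
4.0 ty 2.25 tz -0.23 mm
6.0 ty 2.25 tz -0.22 mm
8.0 ty 2.25 tz -0.21 mm
10.0 ty 2.25 tz -0.20 mm
12.0 ty 2.25 tz -0.19 mm
14.0 ty 2.25 tz -0.18 mm
16.0 ty 2.26 tz -0.17 mm
14.0 ty -2.25 tz 0.25 mm
12.0 ty -2.25 tz 0.26 mm
10.0 ty -2.25 tz 0.27 mm
8.0 ty -2.24 tz 0.27 mm
6.0 ty -2.24 tz 0.28 mm
4.0 ty -2.24 tz 0.29 mm
2.0 ty -2.24 tz 0.30 mm
0.0 ty -2.24 tz 0.31 mm
-2.0 ty -2.25 tz -0.24 mm
-4.0 ty -2.25 tz -0.23 mm
-6.0 ty -2.25 tz -0.22 mm
-8.0 ty -2.25 tz -0.21 mm
-10.0 ty -2.25 tz -0.20 mm
-12.0 ty -2.25 tz -0.19 mm
-14.0 ty -2.25 tz -0.18 mm
-16.0 ty -2.26 tz -0.17 mm
```

Emit:
move_arm --pt "0 0.112 -0.012 1 0 0 -1" --pt "0 0.112 -0.012 1 0 0 -1" --pt "0 0.112 -0.012 1 0 0 -1" --pt "0 0.112 -0.012 1 0 0 -1" --pt "0 0.112 -0.011 1 0 0 -1" --pt "0 0.112 -0.011 1 0 0 -1" --pt "0 0 0 0 0 0 -1"

```text
time: 4.97
tool_pos: [0.567, -0.1071, 0.0806]
tool_rot: [-0.011, 0.212, 0.976, -0.053]
contact_force: [-2.9, -5.4, 4.8]
gripper_width: 0.352
grasp_force: 60.1
```

Emit:
move_arm --pt "0 0.112 -0.011 1 0 0 -1" --pt "0 0.112 -0.011 1 0 0 -1" --pt "0 0.112 -0.01 1 0 0 -1" --pt "0 0.112 -0.01 1 0 0 -1" --pt "0 0.112 -0.01 1 0 0 -1" --pt "0 0.112 -0.01 1 0 0 -1" --pt "0 0.112 -0.009 1 0 0 -1" --pt "0 0.112 -0.009 1 0 0 -1" --pt "0 0.112 -0.009 1 0 0 -1" --pt "0 0.112 -0.009 1 0 0 -1" --pt "0 0 0 0 0 0 -1" --pt "0 0 0 0 0 0 -1"

```text
time: 5.97
tool_pos: [0.5717, -0.0966, 0.0794]
tool_rot: [-0.03, 0.211, 0.967, -0.137]
contact_force: [-1.9, -3.3, 4.3]
gripper_width: 0.357
grasp_force: 60.1
```

```bash
python3 - <<'E'
from h import *
w=snap('wrist','w3'); s=snap('scene','s3'); print(manip.state()['tool_pos'],manip.state()['contact_force'],manip.state()['ft_torque'])
cv2.imwrite('pics/c3.png',np.hstack([cv2.resize(w['img'][150:,120:520],(400,330)),cv2.resize(s['img'][190:310,130:275],(400,330),interpolation=cv2.INTER_CUBIC)]))
E
```

```text
[ 0.5716674  -0.09664889  0.0794538 ] [-1.83428189 -4.28426596  3.84513955] [-0.92512595  0.34016472 -0.04518039]
```

View pics/c3.png

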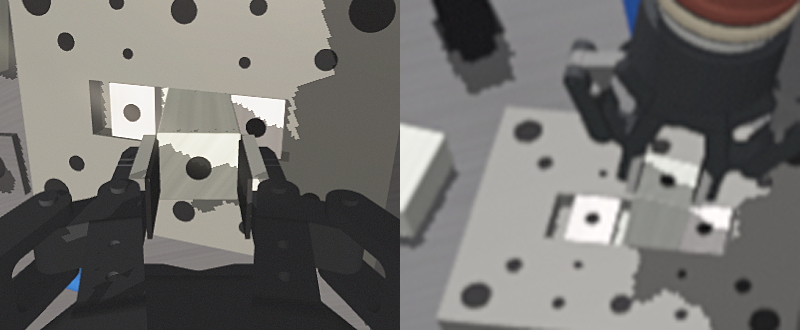

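The left strip's hole moved from about (235.8,272.7) to (240.2,272.9) in the scene view, roughly 7 mm outward. The block leans about 16° and is firmly held, with forces of only 5 N. Next I rock it to the other side.

Emit:
move_arm --pt "0 -0.225 0.025 -2 0 0 -1" --pt "0 -0.225 0.026 -2 0 0 -1" --pt "0 -0.225 0.027 -2 0 0 -1" --pt "0 -0.224 0.027 -2 0 0 -1" --pt "0 -0.224 0.028 -2 0 0 -1" --pt "0 -0.224 0.029 -2 0 0 -1" --pt "0 -0.224 0.03 -2 0 0 -1" --pt "0 -0.224 0.031 -2 0 0 -1" --pt "0 0 0 0 0 0 -1" --pt "0 0 0 0 0 0 -1"

```text
time: 6.9
tool_pos: [0.5645, -0.1128, 0.0803]
tool_rot: [0.001, 0.214, 0.977, 0.001]
contact_force: [-1.0, -1.8, 5.5]
gripper_width: 0.356
grasp_force: 60.4
```

Emit:
move_arm --pt "0 -0.112 -0.012 -1 0 0 -1" --pt "0 -0.112 -0.012 -1 0 0 -1" --pt "0 -0.112 -0.012 -1 0 0 -1" --pt "0 -0.112 -0.012 -1 0 0 -1" --pt "0 -0.112 -0.011 -1 0 0 -1" --pt "0 -0.112 -0.011 -1 0 0 -1" --pt "0 -0.112 -0.011 -1 0 0 -1" --pt "0 -0.112 -0.011 -1 0 0 -1" --pt "0 0 0 0 0 0 -1"

```text
time: 7.65
tool_pos: [0.5608, -0.1205, 0.0805]
tool_rot: [0.016, 0.214, 0.974, 0.07]
contact_force: [1.3, 3.5, 5.0]
gripper_width: 0.353
grasp_force: 60.4
```

Emit:
move_arm --pt "0 -0.112 -0.01 -1 0 0 -1" --pt "0 -0.112 -0.01 -1 0 0 -1" --pt "0 -0.112 -0.01 -1 0 0 -1" --pt "0 -0.112 -0.01 -1 0 0 -1" --pt "0 -0.112 -0.009 -1 0 0 -1" --pt "0 -0.112 -0.009 -1 0 0 -1" --pt "0 -0.112 -0.009 -1 0 0 -1" --pt "0 -0.112 -0.009 -1 0 0 -1" --pt "0 0 0 0 0 0 -1" --pt "0 0 0 0 0 0 -1"

```text
time: 8.48
tool_pos: [0.5569, -0.1286, 0.0795]
tool_rot: [0.03, 0.212, 0.967, 0.138]
contact_force: [1.5, 2.4, 4.8]
gripper_width: 0.352
grasp_force: 60.3
```

Emit:
move_arm --pt "0 0.225 0.025 2 0 0 -1" --pt "0 0.225 0.026 2 0 0 -1" --pt "0 0.225 0.027 2 0 0 -1" --pt "0 0.224 0.027 2 0 0 -1" --pt "0 0.224 0.028 2 0 0 -1" --pt "0 0.224 0.029 2 0 0 -1" --pt "0 0.224 0.03 2 0 0 -1" --pt "0 0.224 0.031 2 0 0 -1" --pt "0 0 0 0 0 0 -1" --pt "0 0 0 0 0 0 -1"

```text
time: 9.32
tool_pos: [0.5648, -0.112, 0.0803]
tool_rot: [0.001, 0.213, 0.977, 0.001]
contact_force: [0.6, 1.7, 6.3]
gripper_width: 0.353
grasp_force: 60.7
```

```bash
python3 - <<'E'
from h import *
w=snap('wrist','w4'); s=snap('scene','s4'); st=manip.state(); print(st['time'],st['tool_pos'],st['tool_rot'],st['contact_force'],st['gripper_width'])
cv2.imwrite('pics/c4.png',np.hstack([cv2.resize(w['img'][150:,120:520],(400,330)),cv2.resize(s['img'][190:310,130:275],(400,330),interpolation=cv2.INTER_CUBIC)]))
E
```

```text
9.4167 [ 0.56472829 -0.11212061  0.08030983] [6.67485108e-04 2.13425741e-01 9.76958296e-01 1.22286588e-03] [1.43738856 2.95437352 6.874066  ] 0.3505532607002233
```

View pics/c4.png

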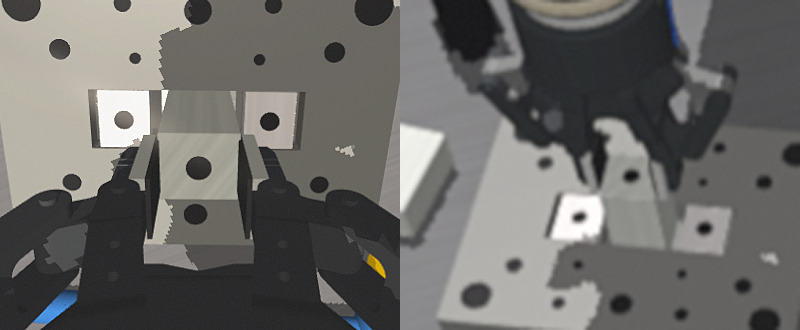

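Both strips have moved outward: the wrist crop shows gaps on either side of the head, with strip holes at full-frame (244,270) and (390,271). I measure how far.

```bash
python3 - <<'E'
from h import *
w=load('w4'); w1=load('w1');s=load('s4');s0=load('scene0')
y=np.array([.42,.9075])
for f,P in((w1,[(280,198),(348,198)]),(w,[(244,270),(390,271)]),(s0,[(182+106/6,238+188/6),(182+323/6,238+208/6)]),(s,[(130+179*.3625,190+217*.3636),(130+304*.3625,190+228*.3636)])):
    a=[(onz(f,p,.045)[:2]-[.5648,-.112])@y for p in P]; print(np.round(a,4),a[1]-a[0])
E
```

```text
[-0.0294  0.0298] 0.059234551923647585
[-0.0371  0.0372] 0.07434346963105104
[-0.0296  0.0293] 0.05883720227079589
[-0.0374  0.0363] 0.07365690023849097
```

Each strip is back about 7.5 mm, which is over 5 mm. I lift gently first.

Emit:
move_arm --pt "0 0 -0.2 0 0 0 -1" --pt "0 0 -0.2 0 0 0 -1" --pt "0 0 -0.2 0 0 0 -1" --pt "0 0 -0.2 0 0 0 -1" --pt "0 0 -0.2 0 0 0 -1" --pt "0 0 -0.2 0 0 0 -1" --pt "0 0 0 0 0 0 -1"

```text
time: 10.0
tool_pos: [0.564, -0.1125, 0.0919]
tool_rot: [-0.0, 0.213, 0.977, 0.0]
contact_force: [0.5, -0.2, -5.8]
gripper_width: 0.353
grasp_force: 59.8
```

The force is just the weight (5.8 N), with no catch, so I lift the rest of the way.

Emit:
move_arm --pt "0 0 -0.3 0 0 0 -1" --pt "0 0 -0.5 0 0 0 -1" --pt "0 0 -0.6 0 0 0 -1" --pt "0 0 -0.6 0 0 0 -1" --pt "0 0 -0.6 0 0 0 -1" --pt "0 0 -0.6 0 0 0 -1" --pt "0 0 -0.6 0 0 0 -1" --pt "0 0 -0.6 0 0 0 -1" --pt "0 0 -0.6 0 0 0 -1" --pt "0 0 -0.5 0 0 0 -1" --pt "0 0 -0.3 0 0 0 -1" --pt "0 0 -0.2 0 0 0 -1" --pt "0 0 0 0 0 0 -1" --pt "0 0 0 0 0 0 -1" --pt "0 0 0 0 0 0 -1" --pt "0 0 0 0 0 0 -1"

```text
time: 11.33
tool_pos: [0.5638, -0.1125, 0.1513]
tool_rot: [-0.0, 0.213, 0.977, 0.0]
contact_force: [-0.2, -0.3, -5.6]
gripper_width: 0.353
grasp_force: 59.8
```

```bash
python3 - <<'E'
from h import *
s=snap('scene','s5');w=snap('wrist','w5');st=manip.state(); print(st['time'],st['tool_pos'],st['tool_rot'],st['contact_force'],abs(st['joint_vel']).max())
cv2.imwrite('pics/c5.png',np.hstack([cv2.resize(w['img'][150:,120:520],(400,400)),cv2.resize(s['img'][170:315,130:275],(400,400),interpolation=cv2.INTER_CUBIC)]))
E
```

```text
11.4333 [ 0.56389813 -0.11251758  0.15136668] [-3.34679904e-04  2.13463067e-01  9.76951077e-01  2.23959734e-05] [ 0.30958373 -0.0636073  -5.20991194] 0.0013758812325708975
```

View pics/c5.png

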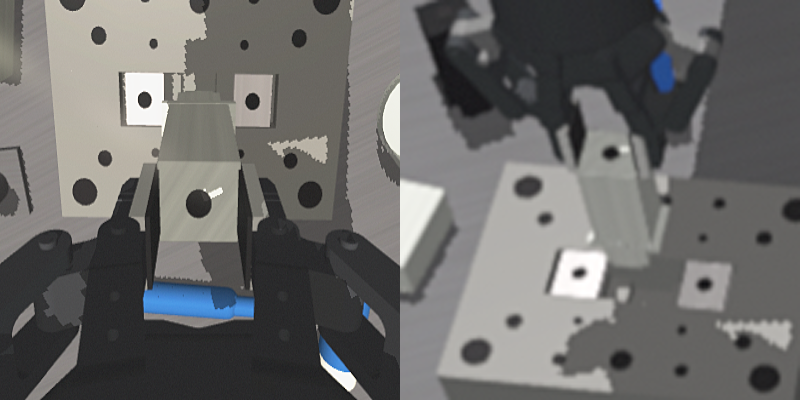

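The block hangs upright in the jaws (top hole at wrist crop (199,204)), its foot about 34 mm above the plate and centred over the open pocket. It is still, and the strips and other things stayed in place. I hand it in.

```bash
python3 -c "
from plant import manip; print(manip.job_done())"
```

```text
the job is handed in; nothing more can be done
None
```

The job is handed in: both strips were rocked back about 7.5 mm, and the block was lifted free and is held upright and still about 34 mm above the plate over its pocket, at about 11.4 s on the robot's clock.

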